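# Unbolt the red dye case

## Task

Unbolt the dye case with the red lid: lift the black-knobbed handle of its barrel bolt up out of the yellow notch, then slide the bolt out of its keeper as far as it goes and let go. Leave the blue-lidded case bolted.

Things in the scene. Friction and masses are not known exactly. Their poses are not given: they have to be found in the camera images.
- red_knob (a point): Centre of the black ball knob (26 mm across) on the bolt handle of the red-lidded case; it swivels freely on the handle. A 10 mm stem, square to the bolt's rod, carries it 55 mm from the rod's axis. Axes: y runs level along the rod, the way the bolt slides out; x points from the knob square to the rod's axis; z is up when the handle lies level (x and z swing with the handle).
- red_turn (a joint): Swing of that handle about the rod's axis in rad: 0 level, on the robot's side of the rod; 1.57 straight up; stop at 1.75. Starts at 0 to 0.17, stays where left (under 0.5 N at the knob). Bolted, the stem lies between two yellow cheeks (tops 6 mm above the rod's axis, 16 to 26 mm out from it) that block sliding until it is raised about 40 degrees; upright it clears everything.
- red_slide (a joint): How far the red case's bolt is drawn, in m: 0 home, 0.06 fully out at its stop; it moves away from the steel keeper, towards the lid's hinges. 15 mm steel rod, axis level, 32 mm above the lid and 102 mm above the table. About 3 mm of play in the notch, friction about 1.5 N, stays where left.
- blue_slide (a joint): The same travel of the blue-lidded case's bolt: starts home, near 0, and is to stay there. The two cases are twins but for the lid: grey, 170 x 220 mm, 70 mm high, fixed to the bench side by side, either one on the left. Each is turned up to 26 degrees either way.

How it is judged:
By the outcome, as a careful person would: the job done as asked, in the order asked, and still so for the second after the job is handed in, with the robot touching nothing.
It also fails if it takes over 32 s, if anything falls off the work surface, if the arm or the gripper's body presses on something with over 40 N, if the wrist force passes 120 N, or if a joint passes its speed limit or range.

## Robot

A 7-joint arm with a two-finger parallel gripper is mounted at the origin on the work surface. World frame = base frame: x ahead of the robot, y to its left, z up, the work surface at z = 0. Lengths are in m, angles in rad, forces in N, time in s.
With the tool pointing down it reaches from about 0.4 to 0.75 m from the base axis. Payload 19.5 kg.
Tool frame: the origin (TCP) lies on the centre line of the jaws, within the pads' length; the fingertips stand ctrl.tip_extent ahead of it and the grasp point (between the pads) lies 3 mm ahead of it (ctrl.tip_extent is the distance from the TCP to the fingertips, in m); z points along the fingers, y is the direction in which the jaws open and shut (so a half turn about z gives the same grasp; the last joint's range is limited). The gripper opens to 85 mm and grips with 20 to 120 N. Pads are 22 mm wide; open, the fingers measure 114 mm over their backs; the gripper's body (76 mm by 85 mm) begins 54 mm behind the grasp point. The pads swing forward as they close: fully open they stand 13 mm farther back than shut.
Start: joints at [-1.287, 0.707, -0.028, 1.485, 0.022, 0.951, -0.075], TCP at [0.184, 0.545, 0.253] pointing down, gripper open.
Joint ranges: [-2.71, 2.71], [-0.32, 2.16], [-1.57, 1.52], [0, 2.45], [-1.46, 4.6], [0, 2.02], [-2.83, 2.83]. Speed limits (rad/s): [1.89, 1.89, 2.57, 2.57, 3.01, 3.01, 3.01].

## Interface

Orientations are given as a unit quaternion [x, y, z, w].
In Python, from plant import ctrl gives the robot as it stands. Calls block until the motion is done:
- ctrl.move_pose(position, orientation): joint-space move of the TCP to a pose.
- ctrl.line_to(position, rotation=None, rate=0.15, f_stop=None): straight line of the TCP; rotation=None keeps the orientation; rate is the mean speed in m/s. With f_stop (N) it stops when the force on the tool has changed by that much, and returns True; else False.
- ctrl.set_joints(angles): joint-space move.
- ctrl.ungrasp() and ctrl.close_gripper(): open the fingers fully, or close them until they stop; the grip force is fixed at half the most.
- ctrl.dwell(seconds).
- ctrl.inverse_kinematics(position, orientation): joint angles nearest the present ones, or None.
- ctrl.get_state(): the state.
- ctrl.capture(name): name is "side" or "top"; returns the picture (420x560x3 uint8, blue, green, red); there is no depth.
- ctrl.camera_model(name): a dict with "fx", "fy", "cx", "cy" (pixels), "eye" and "rotation" of the camera in the world. Camera axes: x right, y down, z forward; pixel columns grow to the right and rows downward; lengths in m; the calibration is good to about 2 mm. A picture is of the moment at which its call begins. camera_model takes no time and is no camera call.
A pose or a line that the arm cannot do raises ctrl.Unreachable and nothing moves.
- ctrl.close_job(): hands the job in, once; it reports no verdict.
The state is a dict: "t": time; "qpos": joint angles; "joint_velocities": joint speeds; "effort": joint torques, N m; "tool_pos": TCP position; "orientation": TCP orientation; "wrist_force": force on the tool from outside, world axes, zero at the start; "moment": the same for the moment, N m; "opening": finger opening in m.
Only numpy, scipy, OpenCV 4.12 (cv2) and the standard library are available. Lean on these libraries where they do the work, as an engineer would, in place of code of your own. Each camera call takes 0.05 s, during which the arm holds its last target. There are 200 camera calls.

## Working session

There is one attempt and no reset: what is moved stays moved. The work goes in short steps, each a Python script; the robot and the scene stay as the last script left them, time stands still between calls to the robot, and variables do not carry over. Pictures are saved under pics/ and viewed, about 8 in all and at most 12, crops included, and the job is handed in when it is done.

```bash
mkdir -p pics; ls; python3 - <<'E'
from plant import ctrl
import cv2
for n in("top","side"):
    cv2.imwrite(f"pics/{n}0.png",ctrl.capture(n)); m=ctrl.camera_model(n); print(n,m)
s=ctrl.get_state();print(s['t'],s['tool_pos'],s['orientation'],s['opening'],ctrl.tip_extent)
E
```

```text
pics
top {'fx': 382.70263596352464, 'fy': 382.70263596352464, 'cx': 282.6205066542858, 'cy': 213.54841016799185, 'eye': array([ 0.52302551, -0.00708065,  0.79191803]), 'rotation': array([ 0.70741581, -0.7062839 ,  0.01371675, -0.02319001])}
side {'fx': 382.9054056977915, 'fy': 382.9054056977915, 'cx': 271.4394254922833, 'cy': 211.67195786451467, 'eye': array([0.38732288, 0.47509087, 0.66397827]), 'rotation': array([-0.16628285,  0.90350135, -0.38976644,  0.06416733])}
0.1 [0.18396684 0.54456947 0.25290551] [ 1.62177365e-01  9.86761522e-01 -4.43737036e-04 -6.42147837e-05] 0.08555577657455206 0.022
```

View pics/top0.png

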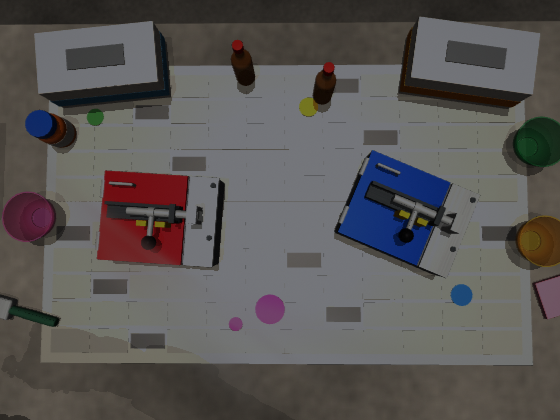

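View pics/side0.png

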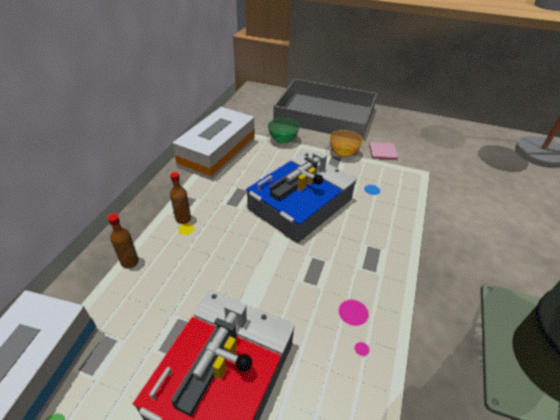

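Red case is on the left of the top view, with its knob near (149,242) in top and (243,362) in side. The rod runs roughly along world y, and the keeper is on the right, at −y. Next I'll measure the knob and the rod direction.

```bash
cat > h.py <<'E'
import numpy as np, cv2
from plant import ctrl
from scipy.spatial.transform import Rotation as R
def rays(n,uv):
    m=ctrl.camera_model(n); uv=np.atleast_2d(uv).astype(float)
    q=m['rotation']; M=R.from_quat(q).as_matrix() if np.size(q)==4 else q
    d=np.c_[(uv[:,0]-m['cx'])/m['fx'],(uv[:,1]-m['cy'])/m['fy'],np.ones(len(uv))]@M.T
    return m['eye'],d/np.linalg.norm(d,axis=1)[:,None]
def onplane(n,uv,z):
    e,d=rays(n,uv); return e+d*((z-e[2])/d[:,2])[:,None]
def tri(uvt,uvs):
    (a,),(b,)=rays("top",uvt)[1],rays("side",uvs)[1]; ea,eb=rays("top",uvt)[0],rays("side",uvs)[0]
    s,t=np.linalg.lstsq(np.c_[a,-b],eb-ea,rcond=None)[0]
    return (ea+s*a+eb+t*b)/2, np.linalg.norm(ea+s*a-eb-t*b)
def knob(img,near,r):
    u,v=near; x0,y0=u-r,v-r
    g=img[y0:v+r,x0:u+r].max(2); m=(g<45).astype(np.uint8)
    m=cv2.morphologyEx(m,cv2.MORPH_OPEN,cv2.getStructuringElement(cv2.MORPH_ELLIPSE,(5,5)))
    n,_,st,c=cv2.connectedComponentsWithStats(m)
    i=1+np.argmin(np.linalg.norm(c[1:]-r,axis=1)); return c[i]+[x0,y0],st[i]
E
python3 - <<'E'
from h import *
T=cv2.imread("pics/top0.png");S=cv2.imread("pics/side0.png")
kt,st=knob(T,(149,242),14);ks,ss=knob(S,(243,362),16)
print(kt,st,ks,ss,*tri(kt,ks))
hsv=cv2.cvtColor(T,cv2.COLOR_BGR2HSV)
roi=np.zeros(T.shape[:2],np.uint8);roi[150:290,80:240]=1
red=(((hsv[...,0]<8)|(hsv[...,0]>172))&(hsv[...,1]>150)&(hsv[...,2]>90)).astype(np.uint8)*roi
P=cv2.findNonZero(red);b=cv2.boxPoints(cv2.minAreaRect(P));print(b);
w=onplane("top",b,.07);print(w.round(4));
for i in range(4):
    d=w[(i+1)%4]-w[i];print(np.linalg.norm(d).round(4),np.degrees(np.arctan2(d[1],d[0])).round(2))
yel=((abs(hsv[...,0].astype(int)-25)<8)&(hsv[...,1]>150)&(hsv[...,2]>90)).astype(np.uint8)*roi
n,_,s_,c=cv2.connectedComponentsWithStats(yel);print(s_,c);print(onplane("top",c[1:],.108))
a=cv2.resize(T[165:275,90:230],None,fx=4,fy=4,interpolation=2);bb=cv2.resize(S[285:420,130:300],(554,440),interpolation=2)
cv2.imwrite("pics/c1.png",np.vstack([np.hstack([cv2.resize(a,(400,440)),cv2.resize(bb,(400,440))])]))
E
```

```text
[149.08029197 241.35766423] [  7   8  14  13 137] [243.40540541 362.7027027 ] [ 10   9  14  16 185] [0.50964631 0.24280527 0.10478771] 0.0024032469000459166
[[ 96.703926 258.65167 ]
 [103.97968  168.91727 ]
 [187.00146  175.64877 ]
 [179.72571  265.38318 ]]
[[0.4749 0.3538 0.07  ]
 [0.6458 0.3445 0.07  ]
 [0.6328 0.185  0.07  ]
 [0.4628 0.1962 0.07  ]]
0.1711 -3.12
0.1601 -94.65
0.1704 176.24
0.1581 85.59
[[     0      0    560    420 235095]
 [   136    220     10      6     56]
 [   155    221     10      6     49]] [[279.55822965 209.49386418]
 [140.28571429 222.67857143]
 [159.2244898  223.87755102]]
[[0.54200985 0.25779647 0.108     ]
 [0.53991133 0.22358481 0.108     ]]
```

View pics/c1.png

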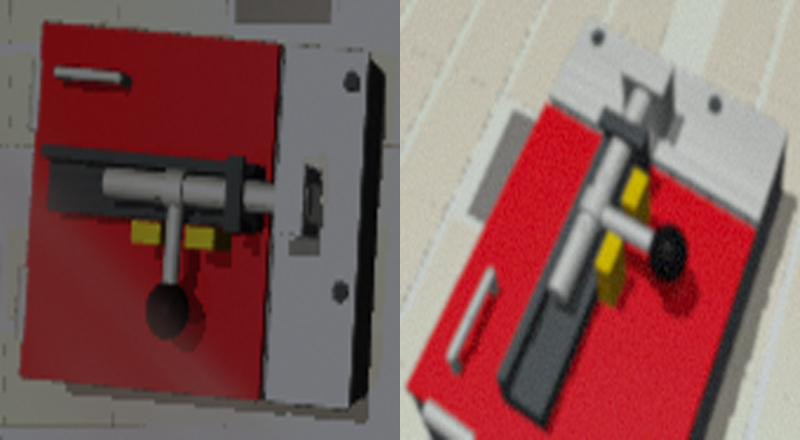

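The crop shows the stem lying between the two yellow cheeks. The knob is at (0.510, 0.243, 0.105), and the lid edges and cheeks agree on a rod heading of about 86.2°. I'll move in and grasp.

```bash
cat >> h.py <<'E'
th=np.radians(86.2)
u=np.array([np.cos(th),np.sin(th),0]); v=np.array([u[1],-u[0],0])
K=np.array([.5096,.2428,.1048])
def quats():
    z=np.array([0,0,-1.]); return [R.from_matrix(np.c_[np.cross(y,z),y,z]).as_quat() for y in(u,-u)]
def show(tag):
    s=ctrl.get_state(); print(tag,round(s['t'],2),s['tool_pos'].round(4),s['wrist_force'].round(1),s['moment'].round(2),round(s['opening'],4))
E
python3 - <<'E'
from h import *
q0=np.array(ctrl.get_state()['qpos']);best=None
for q in quats():
    j=ctrl.inverse_kinematics(K+[0,0,.10],q)
    if j is not None and (best is None or abs(np.array(j)-q0).max()<best[0]): best=(abs(np.array(j)-q0).max(),q)
q=best[1];print(best)
ctrl.move_pose(K+[0,0,.10],q);show("above")
print(ctrl.line_to(K+[0,0,.003],rate=.12,f_stop=15));show("down")
ctrl.close_gripper();show("closed")
T=ctrl.capture("top");S=ctrl.capture("side")
cv2.imwrite("pics/c2.png",np.hstack([cv2.resize(T[150:290,80:240],(400,350)),cv2.resize(S[270:420,130:310],(400,350))]))
E
```

```text
(np.float64(0.9314329586687837), array([0.03315518, 0.99945022, 0.        , 0.        ]))
above 1.74 [0.5091 0.244  0.2049] [-0.   0.8 -0.2] [-0.03 -0.    0.01] 0.0855
False
down 2.7 [0.5098 0.243  0.1085] [0.4 0.4 0.5] [ 0.01 -0.01 -0.02] 0.0853
closed 3.31 [0.5096 0.2428 0.1078] [ 0.9  0.4 -0.2] [-0.03  0.09  0.05] 0.0229
```

View pics/c2.png

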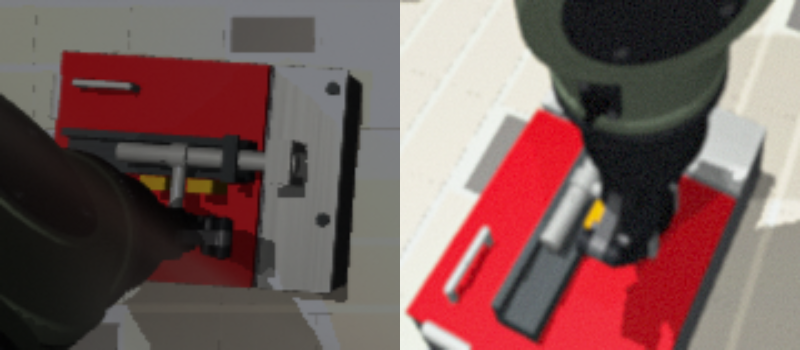

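The gripper closed on the knob at an opening of 22.9 mm. Next I'll swing it up in short chords and check the forces as it goes.

```bash
python3 - <<'E'
from h import *
a0=np.arcsin(.0028/.055); A=K+.055*np.cos(a0)*v; A[2]=.102
for a in np.radians([12,24,36,48,60]):
    p=A-.055*np.cos(a)*v+[0,0,.055*np.sin(a)+.003]
    hit=ctrl.line_to(p,rate=.06,f_stop=25);show(round(np.degrees(a)))
    if hit: print("hit");break
T=ctrl.capture("top");S=ctrl.capture("side")
cv2.imwrite("pics/c3.png",np.hstack([cv2.resize(T[150:290,80:240],(400,350)),cv2.resize(S[270:420,130:310],(400,350))]))
E
```

```text
12 3.7 [0.5109 0.2427 0.1169] [ 0.1 -0.5 -0.7] [-0.01 -0.07 -0.1 ] 0.0233
24 4.04 [0.5145 0.2425 0.1276] [ 2.4  1.  -1.2] [ 0.07 -0.4   0.01] 0.0233
36 4.38 [0.5201 0.2421 0.1372] [ 4.3 -0.2 -3. ] [ 0.04 -0.74  0.01] 0.023
48 4.72 [0.5278 0.2416 0.1458] [ 3.8  0.3 -4.5] [ 0.06 -0.89 -0.04] 0.023
60 5.07 [0.5371 0.2409 0.1525] [ 4.  -0.5 -6.8] [ 0.01 -0.84  0.03] 0.0228
```

View pics/c3.png

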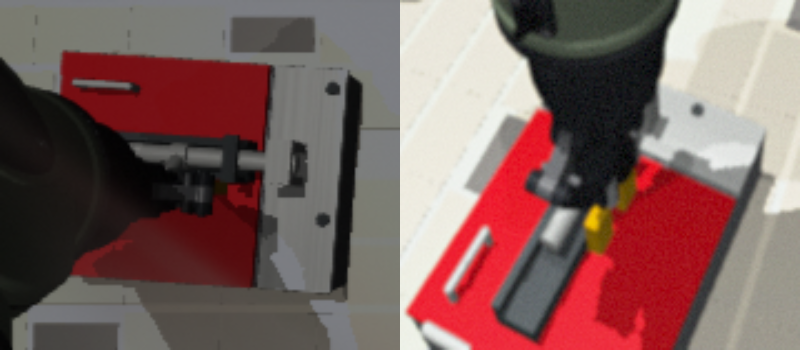

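The cheeks are now clear and the knob is rising with the gripper. I'll finish the swing and then slide.

```bash
python3 - <<'E'
from h import *
a0=np.arcsin(.0028/.055); A=K+.055*np.cos(a0)*v; A[2]=.102
hit=False
for a in np.radians([70,80,88]):
    p=A-.055*np.cos(a)*v+[0,0,.055*np.sin(a)+.003]
    hit=ctrl.line_to(p,rate=.06,f_stop=25);show(round(np.degrees(a)))
    if hit: print("hit");break
if not hit:
    for d in (.02,.04,.056,.066):
        hit=ctrl.line_to(p+d*u,rate=.05,f_stop=18);show(d)
        if hit: print("hit");break
T=ctrl.capture("top");S=ctrl.capture("side")
cv2.imwrite("pics/c4.png",np.hstack([cv2.resize(T[150:290,80:240],(400,350)),cv2.resize(S[270:420,130:310],(400,350))]))
E
```

```text
70 5.47 [0.5457 0.2403 0.1565] [ 2.9  0.2 -8.5] [ 0.05 -0.7  -0.02] 0.023
80 5.78 [0.5547 0.2397 0.1589] [ 1.8 -0.5 -9.7] [-0.01 -0.39  0.02] 0.023
88 6.06 [0.5622 0.2392 0.1598] [  0.2  -0.2 -10.1] [-0.05 -0.17 -0.01] 0.0227
0.02 6.61 [0.5636 0.2597 0.1598] [  0.7   1.5 -12.6] [ 0.34 -0.07 -0.07] 0.0225
0.04 7.16 [0.565  0.2796 0.1599] [  0.6   1.2 -15. ] [ 0.32 -0.07 -0.05] 0.0232
0.056 7.62 [0.5661 0.2957 0.1599] [  1.2   1.1 -15.9] [ 0.37 -0.11 -0.03] 0.0229
0.066 7.87 [0.567  0.2999 0.1594] [-0.7 -9.1  6. ] [-1.85  0.27  0.03] 0.0229
hit
```

View pics/c4.png

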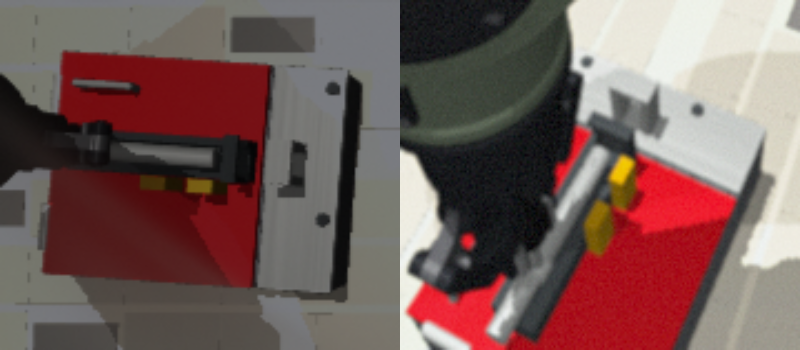

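The bolt reached its stop after 60.8 mm of travel, and the picture shows the rod clear of the keeper. Now I'll release and retreat.

```bash
python3 - <<'E'
from h import *
ctrl.ungrasp();ctrl.dwell(.2);show("open")
p=ctrl.get_state()['tool_pos']
ctrl.line_to(p+[0,0,.10],rate=.12);show("up")
p=ctrl.get_state()['tool_pos'];q=ctrl.get_state()['orientation']
try: ctrl.line_to(p+[-.13,.05,0],rate=.2)
except ctrl.Unreachable: print("unreach")
T=ctrl.capture("top");S=ctrl.capture("side");show("end")
cv2.imwrite("pics/top5.png",T);cv2.imwrite("pics/side5.png",S)
cv2.imwrite("pics/c5.png",np.vstack([np.hstack([cv2.resize(T[150:290,80:240],(400,350)),cv2.resize(S[270:420,130:310],(400,350))]),np.hstack([cv2.resize(T[140:280,330:490],(400,250)),cv2.resize(S[140:250,230:370],(400,250))])]))
E
```

```text
open 8.8 [0.5661 0.3008 0.158 ] [ 0.2 -0.3 -0.1] [ 0.   -0.   -0.01] 0.0854
up 9.78 [0.5659 0.3007 0.2573] [-0.4 -0.9  0.4] [-0.01  0.02  0.02] 0.0854
end 10.73 [0.437 0.35  0.257] [ 0.2 -0.3  0.3] [ 0.04 -0.02 -0.02] 0.0852
```

View pics/c5.png

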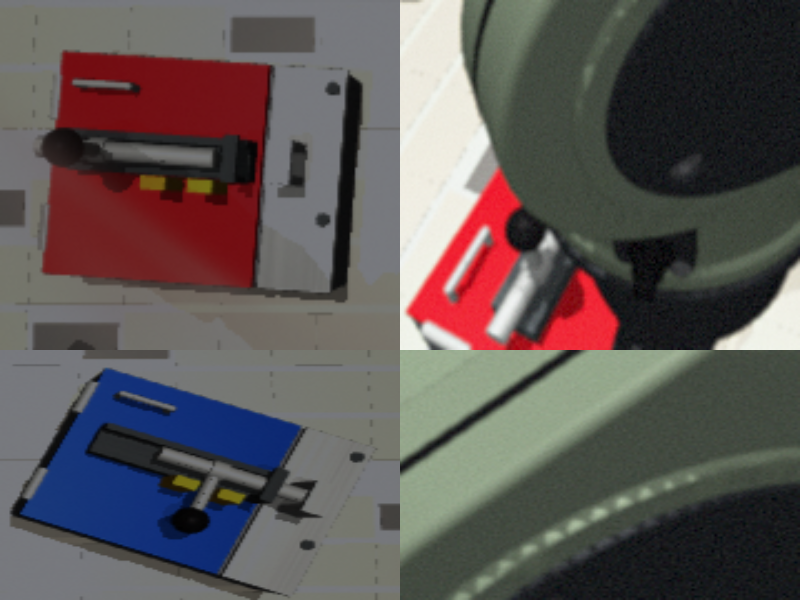

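```bash
python3 - <<'E'
from h import *
k,g=tri([106,209],[186.3,367.7]);print(k,g,"slide",(k-K)@u,"turn",np.degrees(np.arctan2(k[2]-.102,.055-(k-K)@v)))
E
```

```text
[0.56563339 0.29786686 0.15720709] 0.004717180239990816 slide 0.05865934593613315 turn 87.15939509953006
```

```bash
python3 -c "
from plant import ctrl
ctrl.close_job()"
```

```text
the job is handed in; nothing more can be done
```

The red-lidded case is unbolted and the job is handed in. I gripped the black knob, swung the handle up to about 88°, and slid the bolt out until it hit its stop. Then I let go and moved the arm clear, about 10.7 s in on the robot's clock.

- **Bolt travel:** the arm moved about 60.8 mm before the force stop triggered. Afterwards, triangulating the knob from hand-read pixels gave about 58.7 mm. The two differ by about 2 mm, and the camera rays missed each other by 4.7 mm, so I trusted the felt stop.
- **Handle angle:** after release it measured about 87°, so it stayed upright.
- **Pictures:** the top view shows the rod out of the red keeper. In that view the blue bolt is still home in its notch. The arm hid the blue case in the last side view, so that check rests on one camera.
- **Forces:** the readings I logged stayed under about 17 N at the wrist, and near zero after release.

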